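# Set the jade tablet and bangle in their display places

## Robot

A 6-joint arm with a two-finger parallel gripper is mounted at the origin on the work surface. World frame = base frame: x ahead of the robot, y to its left, z up, the work surface at z = 0. Lengths are in mm, angles in rad, forces in N, time in s.
With the tool pointing down it reaches from about 225 to 725 mm from the base axis. Payload 3.1 kg.
Tool frame: the origin (TCP) lies at the very end of the fingers, on their centre line; the grasp point (between the pads) lies manip.grasp_offset behind it (manip.grasp_offset is the distance from the TCP to the grasp point, in mm); z points along the fingers, y is the line along which they close (so a half turn about z gives the same grasp; the last joint's range is limited). The gripper opens to 85 mm and grips with 20 to 120 N. Pads are 22 mm wide; open, the fingers measure 114 mm over their backs; the gripper's body (76 mm by 85 mm) begins 54 mm behind the grasp point. The pads swing forward as they close: fully open they stand 13 mm farther back than shut.
Start: joints at [-1.244, 0.048, 0.099, 1.622, 0, 1.443], TCP at [230.608, -471.633, 231.312] pointing down, gripper open.
Joint ranges: [-2.91, 2.91], [-0.99, 1.94], [-1.21, 1.42], [-2.12, 2.29], [-1.49, 1.47], [-3.14, 3.14]. Speed limits (rad/s): [2.79, 2.79, 3.14, 3.14, 3.14, 3.14].

## Interface

Orientations are given as a rotation vector (axis times angle).
In Python, from bench import manip, optics gives the robot as it stands.
- The arm moves only by the shell command python3 -m creep 'ROWS' [FORCE]. ROWS is text: rows parted by semicolons, each of 5 numbers parted by spaces: the shift along the tool's x, y, z in cm, then the turn about the tool's z in rad, then the closure, from 0 (fully open) to 1 (shut). A call has exactly 8 rows; each row is the pose to reach, as a shift and turn from the pose commanded when the call began, along the tool's axes at that moment; what a row does not reach only later rows make up. A row lasts 1/12 s, in which the tool goes at most 41.7 mm and 7.16 degrees, less where a joint would pass 70% of its speed; a pose out of reach is approached as far as the arm can. A call with a gripper value outside its range is refused whole. The fingers move at their own pace and stop on an object; FORCE is the grip in N (left out, the last holds). Time passes only in rows, so rows that repeat a pose let the fingers close, or fill a call up. It gives the time, the measured TCP pose, the force, the opening and the grip force at its end, in the units of the state.
- manip.read_state(): the state, without advancing time (a new reading comes with each control period).
- optics.capture(name): name is "side" or "top" or "wrist"; returns the picture (480x640x3 uint8, red, green, blue); there is no depth.
- optics.camera_params(name): a dict with "fov_y" (degrees; the focal length in pixels is half the picture's height over the tangent of half this angle, whatever the lens; pixels are square), "cx", "cy" (the principal point, pixels), "R" (3x3) and "t" (3): a world point X has camera coordinates R X + t. Camera axes: x right, y down, z forward; pixel columns grow to the right and rows downward; lengths in mm; the calibration is good to about 2 mm. A picture is of the moment at which its call begins: read the wrist's pose just before it. camera_params takes no time and is no camera call; for the wrist camera it gives the pose at the moment of the call.
- manip.close_job(): hands the job in; it is judged then, once.
The state is a dict: "time": time; "joints": joint angles; "qvel": joint speeds; "joint_torque": joint torques, N m; "tool_pos": TCP position; "eef_rot": TCP orientation; "ft_force": force on the tool from outside, world axes, zero at the start; "moment": the same for the moment, N m; "finger_gap": finger opening in mm; "grip_force": force on a finger pad.
Only numpy, scipy, OpenCV 4.12 (cv2) and the standard library are available. Lean on these libraries where they do the work, as an engineer would, in place of code of your own. Each camera call takes 0.05 s, during which the arm holds its last target. There are 200 camera calls.

## Task

On the black display board, push the jade tablet up flush against the wooden rail, between the two gold lines, with its long side along the rail. Then slide the deep green bangle over the board until it is centred in the round gold outline. Only push and slide these two with the fingers, never lift them off the board, and leave all the other pieces where they are.

Things in the scene. Friction and masses are not known exactly. Their poses are not given: they have to be found in the camera images.
- board: fixed black display board, 360 (x) by 500 (y) by 8 mm thick, lying on the table; origin at the centre of its underside, so its top is at z = 8 mm. Its +x axis points to the dark wooden rail along its far edge: rail 20 mm thick, the face that the tablet goes against at board x = +155 mm, top of the rail 38 mm over the table. Two thin flat gold lines, parallel to board x, at board y = +77 and -77 mm, run to the rail and over it
- place (a point): the tablet's place: where the tablet's centre is when it lies flush against the rail half-way between the gold lines; at board (110, 0, 17) mm; its axes are the board's
- tablet_center (a point): centre of the loose pale green jade tablet, a flat slab 90 (its x) by 120 (its y) by 18 mm thick, about 0.5 kg, lying flat on the board. Its long side (its y) goes along the rail; it begins up to 0.3 rad askew
- mark: round gold outline painted flat on the board (nothing sticks up), 77 mm inner and 86 mm outer diameter; origin at its centre, on the board's top
- green_bangle_center (a point): centre (half-way up) of the loose deep green bangle, a ring 78 mm outer and 60 mm inner diameter, 14 mm high, about 70 g, lying flat on the board; a fingertip fits inside it
- cream_bangle_center (a point): centre of the loose cream-coloured bangle, same size as the green one, on the board; leave alone. The gold outline, green and cream bangles lie in one row in the front (robot side) part of the board about 150 mm apart in any order, so the cream one may lie between the other two
- seal: amber-coloured seal, 36 by 36 by 48 mm, standing on the board by the rail, left (+y) of the tablet's place; origin at the centre of its underside; leave alone
- snuff: small mint-green snuff bottle, 40 mm diameter, 52 mm high, standing on the board by the rail, right (-y) of the tablet's place; origin at its underside; leave alone
- bronze_box: dark bronze lidded box 81 by 81 by 74 mm on the table left of the board; origin at its underside; leave alone
- brown_bangle: amber-brown bangle, 76 mm diameter, 12 mm high, on the table left of the board; origin at its underside; leave alone
- figure: pale jade figure on a round wooden foot, 76 mm diameter, 127 mm high, on the table right of the board; origin at its underside; leave alone
- pebble: cream pebble, 54 mm diameter, 19 mm high, on the table right of the board; origin at its underside; leave alone
Not all that is in view belongs to the job. Of the things that look like the part that bears green_bangle_center, the largest one is meant.

How it is judged:
By the outcome, as a careful person would: the job done as asked, in the order asked, and still so for the second after the job is handed in, with the robot touching nothing.
It also fails if it takes over 72 s, if anything falls off the work surface, if the arm or the gripper's body presses on something with over 40 N, if the wrist force passes 120 N, or if a joint passes its speed limit or range.

## Working session

There is one attempt and no reset: what is moved stays moved. The work goes in short steps, Python scripts to look and compute and a shell command to move; the robot and the scene stay as the last step left them, time stands still between calls to the robot, and variables do not carry over. Pictures are saved under pics/ and viewed, at most 11 in all, crops included, and the job is handed in when it is done.

```bash
ls; mkdir -p pics
python3 - <<'E'
from bench import manip, optics
import cv2
print(manip.read_state(), manip.grasp_offset)
for n in ("top","side"):
    im=optics.capture(n); cv2.imwrite(f"pics/{n}0.png",im[:,:,::-1]); print(n,optics.camera_params(n))
E
```

```text
pics
{'time': 0.0, 'joints': array([-1.24379540e+00,  4.87242983e-02,  9.75706131e-02,  1.62200475e+00,
        9.91036911e-06,  1.44303354e+00]), 'qvel': array([ 0.00024062,  0.0008939 , -0.00139962,  0.0004998 ,  0.0018752 ,
        0.00046669]), 'joint_torque': array([-5.74706282e-04, -3.38781273e+01,  3.20014858e+01,  2.02120078e-02,
       -2.53977887e-04, -1.12823398e-05]), 'tool_pos': array([ 230.41400628, -471.0435481 ,  230.11728178]), 'eef_rot': array([-3.05843698e+00, -7.07671440e-01,  3.53260667e-04]), 'ft_force': array([ 0.10324984, -0.30898514, -0.85041387]), 'moment': array([ 0.00489312, -0.02984351,  0.01400392]), 'grip_force': 0.0, 'finger_gap': 85.26411877213341} 18.700000000000003
top {'fov_y': 48.05608396239686, 'cx': 312.37830226888934, 'cy': 244.55600210529323, 'R': array([[-0.02745277, -0.99959744, -0.00716231],
       [-0.98583909,  0.02825929, -0.16529581],
       [ 0.16543167,  0.00252305, -0.98621803]]), 't': array([  42.55522359,  476.99236414, 1167.13241182])}
side {'fov_y': 48.21565844387417, 'cx': 310.1036215459904, 'cy': 238.09927697254355, 'R': array([[-0.80215888, -0.5967637 , -0.02035226],
       [-0.32966561,  0.47103462, -0.81819739],
       [ 0.49785712, -0.64961487, -0.57457707]]), 't': array([ 389.25490972,  183.88368149, 1009.77474045])}
```

View pics/top0.png

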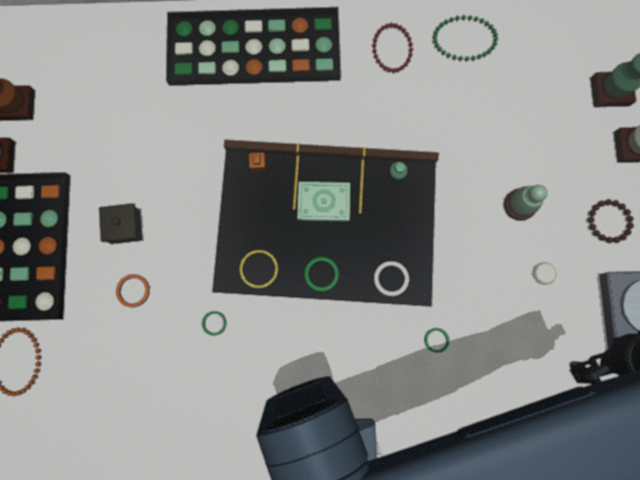

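The top view shows the board at (213–438, 141–305), with the tablet at (324,201), the gold outline at (259,268), the green bangle at (321,274) and the cream one at (391,278). Nothing lies between the green bangle and the outline.

```bash
cat > h.py <<'E'
from bench import manip, optics
import cv2, numpy as np
from scipy.spatial.transform import Rotation as Ro
def K(p):
    f=240/np.tan(np.radians(p['fov_y']/2)); return f,p['cx'],p['cy']
def back(p,uv,z):
    f,cx,cy=K(p); uv=np.atleast_2d(uv).astype(float)
    d=np.c_[(uv[:,0]-cx)/f,(uv[:,1]-cy)/f,np.ones(len(uv))]@np.array(p['R'])
    c=-np.array(p['R']).T@p['t']; s=(z-c[2])/d[:,2]
    return (c+s[:,None]*d)[:,:2]
def blobs(im,lo,hi,amin=60):
    m=cv2.inRange(cv2.cvtColor(im,cv2.COLOR_RGB2HSV),lo,hi)
    m=cv2.morphologyEx(m,cv2.MORPH_CLOSE,np.ones((3,3)))
    cs,_=cv2.findContours(m,cv2.RETR_EXTERNAL,cv2.CHAIN_APPROX_NONE)
    return sorted([c[:,0] for c in cs if cv2.contourArea(c)>amin],key=lambda c:-cv2.contourArea(c))
GREEN=((55,130,40),(85,255,255)); JADE=((50,30,110),(90,140,255)); GOLD=((18,100,100),(32,255,255))
E
python3 - <<'E'
from h import *
im=cv2.imread('pics/top0.png')[:,:,::-1].copy(); p=optics.camera_params('top')
for n,c,z in (('green',GREEN,22),('jade',JADE,26),('gold',GOLD,8)):
    for b in blobs(im,*c):
        if 210<b[:,0].mean()<440 and 135<b[:,1].mean()<306:
            w=back(p,b,z).astype(np.float32)
            print(n,b.mean(0).round(),'rect',cv2.minAreaRect(w),'circ',cv2.minEnclosingCircle(w))
# board corners
q=back(p,[(213.5,291.5),(431.5,305)],8); print('front corners',q, np.linalg.norm(q[0]-q[1]))
q=back(p,[(225.5,141),(438,153)],38); print('rail far top',q, np.linalg.norm(q[0]-q[1]))
cv2.imwrite('pics/z1.png',cv2.resize(im[130:315,205:445],None,fx=3.2,fy=3.2,interpolation=cv2.INTER_CUBIC)[:,:,::-1])
E
```

```text
green [321. 274.] rect ((414.43896484375, 10.456378936767578), (74.48045349121094, 74.7867202758789), 88.39311218261719) circ ((414.22601318359375, 11.145825386047363), 38.68539047241211)
jade [324. 201.] rect ((581.7305908203125, 1.7505226135253906), (119.03888702392578, 89.93343353271484), 87.78286743164062) circ ((581.8733520507812, 0.7879818677902222), 72.37351989746094)
jade [399. 170.] rect ((650.6102905273438, -177.4296417236328), (27.930545806884766, 34.636680603027344), 61.38883590698242) circ ((651.697509765625, -175.94493103027344), 17.769168853759766)
gold [258. 268.] rect ((431.6250305175781, 153.9967803955078), (84.80780029296875, 85.40762329101562), 89.04953002929688) circ ((431.54388427734375, 154.2866668701172), 44.176998138427734)
gold [361. 186.] rect ((619.62841796875, -88.88993835449219), (6.658864974975586, 126.29264831542969), 84.68099212646484) circ ((619.6622314453125, -88.52647399902344), 63.16423797607422)
gold [296. 182.] rect ((633.8661499023438, 64.47425079345703), (6.531076908111572, 126.70915985107422), 84.79214477539062) circ ((633.8877563476562, 64.71179962158203), 63.37319564819336)
front corners [[ 381.68059809  256.76082447]
 [ 337.43166131 -235.5935963 ]] 494.3387948111623
rail far top [[ 727.93200003  224.22109515]
 [ 684.12432532 -266.46363539]] 492.63639446380733
```

View pics/z1.png

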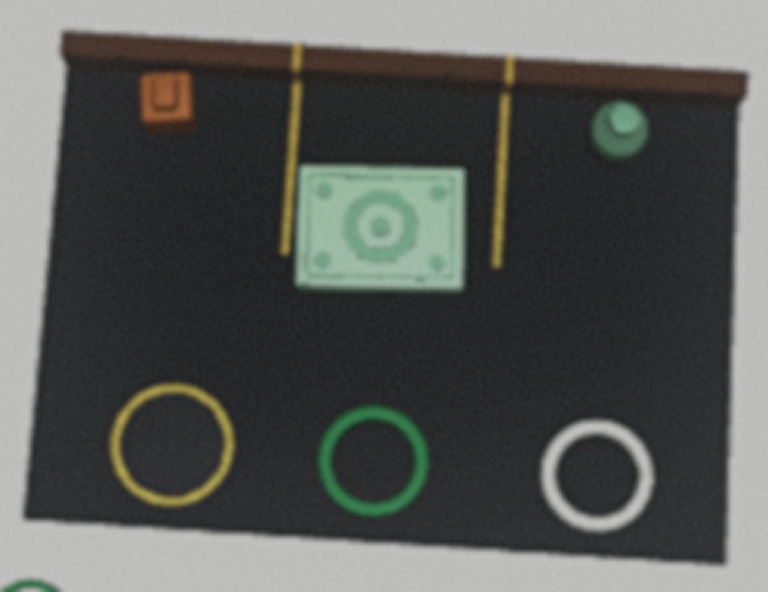

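The close-up shows the tablet skewed by only a few degrees and slightly left of centre. I'll move above the board and refine with the wrist camera.

```bash
cat >> h.py <<'E'
def go(x,y,z,head):
    s=manip.read_state(); R=Ro.from_rotvec(s['eef_rot']).as_matrix()
    d=R.T@(np.array([x,y,z])-s['tool_pos'])/10
    h=np.arctan2(R[1,0],R[0,0]); t=-(head-h); t=(t+np.pi)%(2*np.pi)-np.pi
    print('tcp',s['tool_pos'].round(1),'head',round(h,4),'F',s['ft_force'].round(1),'gap',round(s['finger_gap'],1),'t',round(s['time'],2))
    print('shift',d.round(2),'turn',round(t,3))
E
python3 -m creep '25 -15 5 0.3 0;25 -15 5 0.3 0;25 -15 5 0.3 0;25 -15 5 0.3 0;25 -15 5 0.3 0;25 -15 5 0.3 0;25 -15 5 0.3 0;25 -15 5 0.3 0' 20
python3 -c "
from h import *
go(520,0,260,-.0915)"
```

```text
time: 0.77
tool_pos: [390.6, -221.5, 179.5]
eef_rot: [-3.127, -0.253, 0.001]
ft_force: [0.3, -0.1, 0.2]
finger_gap: 85.2
grip_force: 0.0
tcp [ 390.6 -221.5  179.5] head 0.1612 F [ 0.3 -0.1  0.2] gap 85.2 t 0.77
shift [ 16.32 -19.82  -7.95] turn 0.253
```

```bash
python3 -m creep '16.3 -19.8 -8 0.25 1;16.3 -19.8 -8 0.25 1;16.3 -19.8 -8 0.25 1;16.3 -19.8 -8 0.25 1;16.3 -19.8 -8 0.25 1;16.3 -19.8 -8 0.25 1;16.3 -19.8 -8 0.25 1;16.3 -19.8 -8 0.25 1'
python3 - <<'E'
from h import *
go(590,92,60,-.05)
p=optics.camera_params('wrist'); im=optics.capture('wrist'); cv2.imwrite('pics/w1.png',im[:,:,::-1])
np.save('w1.npy',p,allow_pickle=True)
for n,c,z in (('green',GREEN,22),('jade',JADE,26),('gold',GOLD,8)):
    for b in blobs(im,*c,200):
            w=back(p,b,z).astype(np.float32)
            print(n,b.mean(0).round(),'rect',cv2.minAreaRect(w),'circ',cv2.minEnclosingCircle(w))
E
```

```text
time: 1.43
tool_pos: [522.5, -2.3, 262.6]
eef_rot: [-3.136, 0.14, -0.006]
ft_force: [-0.0, -0.9, 0.1]
finger_gap: 0.2
grip_force: 0.0
tcp [522.5  -2.3 262.6] head -0.0894 F [-0.  -0.9  0.1] gap 0.2 t 1.43
shift [ 5.81 -9.95 20.31] turn -0.039
green [317. 275.] rect ((427.03826904296875, 9.380142211914062), (77.14930725097656, 64.25498962402344), 86.25360870361328) circ ((419.8280334472656, 10.209454536437988), 40.253501892089844)
green [150. 360.] rect ((324.1153259277344, 246.0666046142578), (51.85787582397461, 50.011451721191406), 84.99217224121094) circ ((325.1935729980469, 246.71359252929688), 27.060848236083984)
green [508. 365.] rect ((273.2765808105469, -234.91744995117188), (49.771827697753906, 49.52289581298828), 28.397550582885742) circ ((273.626953125, -234.76397705078125), 25.59508514404297)
jade [313. 141.] rect ((585.1997680664062, 0.029903411865234375), (118.68128204345703, 88.65660858154297), 87.15812683105469) circ ((585.698486328125, -0.2613808512687683), 72.38227081298828)
jade [486.  59.] rect ((650.405029296875, -179.1025848388672), (39.32997131347656, 39.0507164
[... 153 characters left out ...]
23438), (50.31470489501953, 52.46162414550781), 71.95087432861328) circ ((276.8959045410156, -232.64913940429688), 27.008272171020508)
gold [205. 275.] rect ((433.1366271972656, 153.48040771484375), (86.59171295166016, 87.18656921386719), 64.65089416503906) circ ((433.15582275390625, 153.47889709472656), 43.80562210083008)
gold [393.  96.] rect ((621.9825439453125, -89.7614517211914), (5.286948204040527, 130.321044921875), 84.68878936767578) circ ((622.0021362304688, -89.4632568359375), 65.16912078857422)
gold [250.  96.] rect ((635.7295532226562, 63.619728088378906), (5.162596225738525, 130.45616149902344), 84.65858459472656) circ ((635.7427978515625, 63.761878967285156), 65.25393676757812)
```

View pics/w1.png

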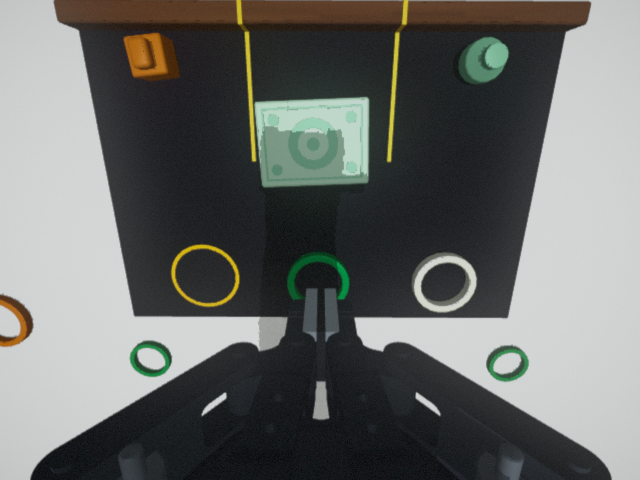

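The wrist view shows the tablet at (313,141), gold lines from (247,35) to (253,160) and (397,35) to (389,160), and shut fingers at (320,300). Next I'll get the board frame from the gold lines and the rail foot.

Run:
```python
from h import *
p=np.load('w1.npy',allow_pickle=True).item(); im=cv2.imread('pics/w1.png')[:,:,::-1].copy()
m=cv2.inRange(cv2.cvtColor(im,cv2.COLOR_RGB2HSV),*GOLD)
L=[]
for a,b in ((235,260),(380,405)):
    v,u=np.nonzero(m[36:158,a:b]); w=back(p,np.c_[u+a,v+36],8)
    k=cv2.fitLine(w.astype(np.float32),cv2.DIST_L2,0,.01,.01).ravel(); L.append(k); print(k, np.arctan(k[1]/k[0]))
g=im.astype(int)
red=(g[:,:,0]-g[:,:,2])
pts=[]
for u in list(range(190,235,3))+list(range(258,385,3))+list(range(405,450,3)):
    v=np.nonzero(red[:60,u]>12)[0].max()+.5; pts.append((u,v))
w=back(p,pts,8).astype(np.float32)
k=cv2.fitLine(w,cv2.DIST_HUBER,0,.01,.01).ravel(); print('rail foot',k,np.arctan(k[0]/k[1]))
yaw=np.mean([np.arctan(l[1]/l[0]) for l in L]); ex=np.array([np.cos(yaw),np.sin(yaw)]); ey=np.array([-ex[1],ex[0]])
yo=[ey@l[2:] for l in L]; print('sep',yo[0]-yo[1])
f=ex@k[2:]; O=lambda x,y:(f-155+x)*ex+(np.mean(yo)+y)*ey
print('yaw',yaw,'centre',O(0,0),'place',O(110,0),'mark nominal')
for c in ((134,316),(508,317.5)): print((np.c_[ex,ey].T@(back(p,[c],8)[0]-O(0,0))))
t=np.array([585.2,0.0]); print('tablet board',np.c_[ex,ey].T@(t-O(0,0)))
```

```text
[ 9.9566489e-01 -9.3012914e-02  6.3863403e+02  6.3384514e+01] -0.09314755
[ 9.9557525e-01 -9.3967587e-02  6.2438391e+02 -9.0053734e+01] -0.09410642
rail foot [ 8.9669697e-02  9.9597156e-01  6.9333234e+02 -2.8938440e+01] 0.0897903
sep 154.09848
yaw -0.09362699 centre [539.9232     -4.7345657] place [649.4414   -15.018494] mark nominal
[-179.64193005  248.16305709]
[-178.9608702  -249.55590054]
tablet board [44.63584277  8.94676762]
```

```bash
python3 -m creep '5.8 -10.2 10 0 1;5.8 -10.2 10 0 1;5.8 -10.2 18 0 1;5.8 -10.2 20 0 1;5.8 -10.2 23 0 1;5.8 -10.2 24.7 0 1;5.8 -10.2 24.7 0 1;5.8 -10.2 24.7 0 1'
python3 - <<'E'
from h import *
go(587,75,15,-.0935)
im=optics.capture('wrist'); cv2.imwrite('pics/w2.png',im[:,:,::-1])
E
```

```text
time: 2.15
tool_pos: [584.5, 42.2, 25.5]
eef_rot: [-3.126, 0.075, -0.0]
ft_force: [-34.0, -17.0, 103.0]
finger_gap: -0.2
grip_force: 50.9
tcp [584.5  42.2  25.5] head -0.0481 F [-34. -17. 103.] gap -0.2 t 2.15
shift [ 0.09 -3.28  1.1 ] turn 0.045
```

View pics/w2.png

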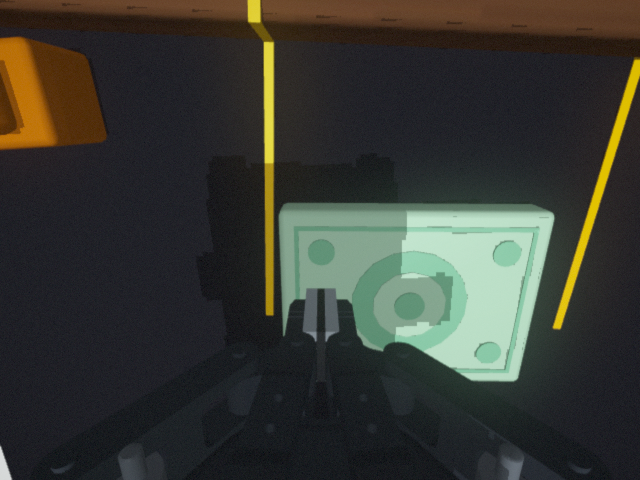

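The view shows the fingertips resting on the tablet near (320,290), because the sideways motion lagged behind the descent. I'll lift straight up at once, and keep sideways moves and descents separate from now on.

```bash
python3 -m creep '0 0 -4 0 1;0 0 -6 0 1;0 0 -6 0 1;0 0 -6 0 1;0 0 -6 0 1;0 0 -6 0 1;0 0 -6 0 1;0 0 -6 0 1'
python3 - <<'E'
from h import *
go(587,92,70,-.0935)
E
```

```text
time: 2.87
tool_pos: [583.5, 46.8, 77.2]
eef_rot: [-3.115, 0.07, 0.005]
ft_force: [0.9, -0.5, -0.7]
finger_gap: 0.0
grip_force: 0.0
tcp [583.5  46.8  77.2] head -0.0447 F [ 0.9 -0.5 -0.7] gap 0.0 t 2.87
shift [ 0.16 -4.51  0.84] turn 0.049
```

```bash
python3 -m creep '0.2 -4.5 0.5 0.05 1;0.2 -4.5 0.5 0.05 1;0.2 -4.5 0.5 0.05 1;0.2 -4.5 0.5 0.05 1;0.2 -4.5 0.5 0.05 1;0.2 -4.5 0.5 0.05 1;0.2 -4.5 0.5 0.05 1;0.2 -4.5 0.5 0.05 1'
python3 - <<'E'
from h import *
go(589,92,15,-.0935)
p=optics.camera_params('wrist'); im=optics.capture('wrist'); cv2.imwrite('pics/w3.png',im[:,:,::-1])
for b in blobs(im,*JADE,1500):
    w=back(p,b,26).astype(np.float32); print(b.min(0),b.max(0),cv2.minAreaRect(w))
E
```

```text
time: 3.53
tool_pos: [587.4, 59.2, 75.4]
eef_rot: [-3.088, 0.063, 0.002]
ft_force: [0.3, 0.3, -0.3]
finger_gap: 0.0
grip_force: 0.0
tcp [587.4  59.2  75.4] head -0.0408 F [ 0.3  0.3 -0.3] gap 0.0 t 3.53
shift [ 0.04 -2.96  6.2 ] turn 0.053
[323 192] [536 333] ((585.7984619140625, 0.3634681701660156), (117.9705810546875, 89.47907257080078), 87.14237213134766)
```

View pics/w3.png

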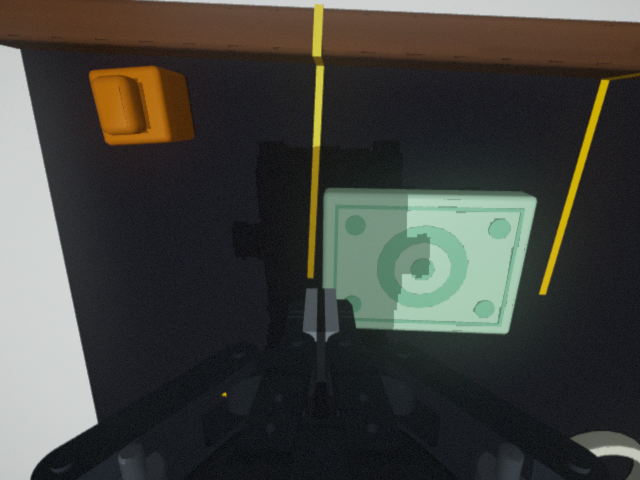

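The tablet has not moved (585.8, 0.4), but the arm stopped 30 mm short and tilted slightly. I'll check the joints.

Run:
```python
from h import *
s=manip.read_state(); print(s['joints'].round(3),s['qvel'].round(3),Ro.from_rotvec(s['eef_rot']).as_matrix().round(3))
```

```text
[-0.042  0.235 -0.004  1.333  0.053  3.141] [ 0.001 -0.001 -0.002 -0.002 -0.     0.001] [[ 0.999 -0.041 -0.   ]
 [-0.041 -0.998  0.053]
 [-0.002 -0.053 -0.999]]
```

Joint 6 is at its +3.14 limit. I'll rotate the gripper half a turn the other way (same grasp shape) while raised.

```bash
python3 -m creep '0 0 -2 -0.12 1;0 0 -4 -0.24 1;0 0 -4 -0.36 1;0 0 -4 -0.48 1;0 0 -4 -0.6 1;0 0 -4 -0.72 1;0 0 -4 -0.84 1;0 0 -4 -0.96 1' |sed -n 1,3p
for i in 1; do python3 -m creep '0 0 0 -0.12 1;0 0 0 -0.24 1;0 0 0 -0.36 1;0 0 0 -0.48 1;0 0 0 -0.6 1;0 0 0 -0.72 1;0 0 0 -0.84 1;0 0 0 -0.96 1' |sed -n 1,3p; done
python3 -m creep '0 0 0 -0.12 1;0 0 0 -0.24 1;0 0 0 -0.36 1;0 0 0 -0.48 1;0 0 0 -0.6 1;0 0 0 -0.72 1;0 0 0 -0.84 1;0 0 0 -0.96 1' |sed -n 1,3p
python3 - <<'E'
from h import *
go(589,94,70,-.0935+np.pi)
s=manip.read_state(); print(s['joints'].round(3),Ro.from_rotvec(s['eef_rot']).as_matrix().round(3))
E
```

```text
time: 4.25
tool_pos: [587.3, 57.1, 115.2]
eef_rot: [-2.769, -1.381, -0.036]
time: 4.92
tool_pos: [587.3, 57.1, 115.2]
eef_rot: [-1.827, -2.516, -0.067]
time: 5.58
tool_pos: [587.3, 57.1, 115.2]
eef_rot: [-0.463, -3.098, -0.082]
tcp [587.3  57.1 115.2] head 2.8455 F [0.  0.4 0.4] gap 0.2 t 5.58
shift [0.85 3.35 4.71] turn -0.203
[-0.045  0.219  0.056  1.411  0.053  0.251] [[-0.956  0.292 -0.   ]
 [ 0.292  0.955  0.053]
 [ 0.016  0.051 -0.999]]
```

A 3° tilt remains, which is harmless for pushing. Continuing to the tablet's left side.

```bash
python3 -m creep '0.8 3.4 4 -0.12 1;0.8 3.4 4.7 -0.2 1;0.8 3.4 4.7 -0.2 1;0.8 3.4 4.7 -0.2 1;0.8 3.4 4.7 -0.2 1;0.8 3.4 4.7 -0.2 1;0.8 3.4 4.7 -0.2 1;0.8 3.4 4.7 -0.2 1' |sed -n 1,4p
python3 - <<'E'
from h import *
go(588,92,16,-.0935+np.pi)
s=manip.read_state(); print(s['joints'].round(3),Ro.from_rotvec(s['eef_rot']).as_matrix().round(3))
E
```

```text
time: 6.25
tool_pos: [590.8, 93.8, 71.5]
eef_rot: [-0.163, -3.136, -0.084]
ft_force: [-0.8, -0.7, -1.1]
tcp [590.8  93.8  71.5] head 3.0381 F [-0.8 -0.7 -1.1] gap 0.3 t 6.25
shift [ 0.24 -0.5   5.53] turn -0.01
[0.017 0.252 0.007 1.323 0.053 0.121] [[-0.995  0.103  0.002]
 [ 0.103  0.993  0.053]
 [ 0.003  0.053 -0.999]]
```

```bash
python3 -m creep '0.1 0 3 0 1;0.2 -0.5 5 0 1;0.2 -0.5 5.5 0 1;0.2 -0.9 5.5 0 1;0.2 -1.3 5.5 0 1;0.2 -1.7 5.5 0 1;0.2 -1.7 5.5 0 1;0.2 -1.7 5.5 0 1' |sed -n 1,4p
python3 - <<'E'
from h import *
go(587,66,16,-.0935+np.pi)
p=optics.camera_params('wrist'); im=optics.capture('wrist'); cv2.imwrite('pics/w4.png',im[:,:,::-1])
for b in blobs(im,*JADE,1500):
    w=back(p,b,26).astype(np.float32); print(b.min(0),b.max(0),cv2.minAreaRect(w))
E
```

```text
time: 6.92
tool_pos: [587.3, 80.3, 15.9]
eef_rot: [-0.162, -3.136, -0.084]
ft_force: [0.6, -0.7, -0.1]
tcp [587.3  80.3  15.9] head 3.0387 F [ 0.6 -0.7 -0.1] gap -0.2 t 6.92
shift [-0.11 -1.42 -0.08] turn -0.009
[  0 217] [280 418] ((582.1113891601562, 1.0944671630859375), (118.48957061767578, 91.61608123779297), 87.32548522949219)
```

View pics/w4.png

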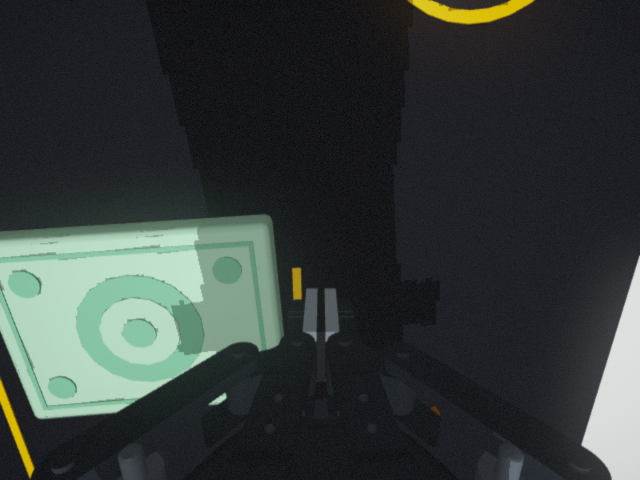

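The view (now flipped) shows the fingertips at (320,300) and the tablet's left edge at u≈278, about 10 mm away. Pushing sideways now.

```bash
python3 -m creep '0 -0.4 0 0 1;0 -0.8 0 0 1;0 -1 0 0 1;0 -1.2 0 0 1;0 -1.4 0 0 1;0 -1.6 0 0 1;0 -1.8 0 0 1;0 -1.8 0 0 1' |sed -n 1,4p
python3 - <<'E'
from h import *
go(587,60,16,-.0935+np.pi)
for n in('wrist','top'):
  p=optics.camera_params(n); im=optics.capture(n)
  for b in blobs(im,*JADE,1000):
    w=back(p,b,26).astype(np.float32); print(n,b.min(0),b.max(0),cv2.minAreaRect(w))
E
```

```text
time: 7.63
tool_pos: [584.3, 62.5, 13.4]
eef_rot: [-0.161, -3.134, -0.083]
ft_force: [0.7, 4.3, 3.0]
tcp [584.3  62.5  13.4] head 3.0392 F [0.7 4.3 3. ] gap 0.2 t 7.63
shift [-0.29 -0.21 -0.27] turn -0.009
wrist [  0 220] [288 425] ((580.7411499023438, -11.800498962402344), (118.52945709228516, 91.74961853027344), 87.48128509521484)
```

```bash
python3 -m creep '0 1.5 0 0 1;0 1.5 -3 0 1;0 1.5 -6 0 1;0 1.5 -10 0 1;-1 1 -13 0 1;-3 -2 -16 0 1;-4 -4 -18 0 1;-4 -6 -18 0 1' |sed -n 1,4p
python3 - <<'E'
from h import *
go(515,-2,80,-.0935+np.pi)
for n in('wrist','top'):
  p=optics.camera_params(n); im=optics.capture(n); cv2.imwrite(f'pics/{n}5.png',im[:,:,::-1])
  for b in blobs(im,*JADE,1000):
    w=back(p,b,26).astype(np.float32); print(n,b.min(0),b.max(0),cv2.minAreaRect(w))
E
```

```text
time: 8.4
tool_pos: [621.7, -14.3, 194.9]
eef_rot: [0.162, 3.13, 0.075]
ft_force: [1.5, -0.0, 1.0]
tcp [621.7 -14.3 194.9] head 3.0382 F [ 1.5 -0.   1. ] gap -0.2 t 8.4
shift [10.78 -0.43 11.44] turn -0.01
wrist [238 115] [375 221] ((582.98486328125, -12.814132690429688), (118.54220581054688, 88.56375122070312), 87.09347534179688)
wrist [122 243] [166 283] ((653.5809936523438, -182.13848876953125), (43.23115158081055, 41.85873794555664), 82.70297241210938)
```

View pics/wrist5.png

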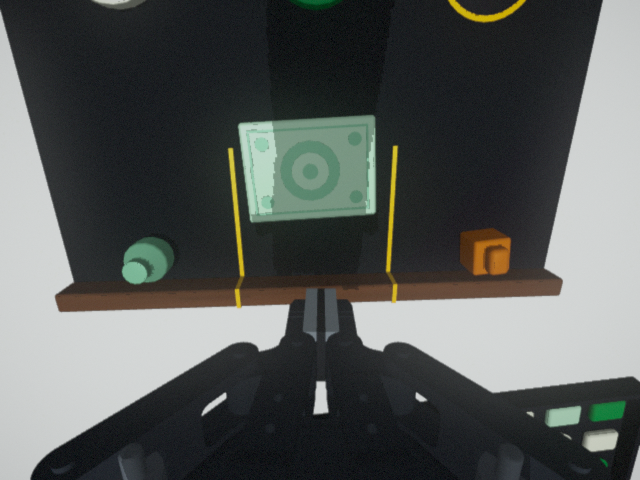

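The tablet is at board (43.7, -4), centred on pixel (308,168) between the lines at u≈234 and u≈393. Going to its front side with the fingers half open for a two-point push.

```bash
python3 -m creep '3 0 3 0 0.4;6 -0.4 6 0 0.4;9 -0.7 9 0 0.4;11 -0.7 11 0 0.4;11 -0.7 11 0 0.4;11 -0.7 11 0 0.4;11 -0.7 11 0 0.4;11 -0.7 11 0 0.4' |sed -n 1,5p
python3 - <<'E'
from h import *
go(512,-5,13,-.0935+np.pi)
E
```

```text
time: 9.17
tool_pos: [510.7, -0.9, 82.4]
eef_rot: [0.16, 3.135, 0.082]
ft_force: [1.0, -0.4, 1.2]
finger_gap: 51.0
tcp [510.7  -0.9  82.4] head 3.0395 F [ 1.  -0.4  1.2] gap 51.0 t 9.17
shift [-0.18 -0.75  6.91] turn -0.009
```

```bash
python3 -m creep '0 -0.7 2 -0.01 0.4;-0.1 -0.7 4 -0.01 0.4;-0.1 -0.7 6 -0.01 0.4;-0.1 -0.7 6.9 -0.01 0.4;-0.1 -0.7 6.9 -0.01 0.4;-0.1 -0.7 6.9 -0.01 0.4;-0.1 -0.7 6.9 -0.01 0.4;-0.1 -0.7 6.9 -0.01 0.4' |sed -n 1,5p
python3 - <<'E'
from h import *
go(583,-12,13,-.0935+np.pi)
E
```

```text
time: 9.83
tool_pos: [509.9, -4.1, 12.8]
eef_rot: [0.145, 3.136, 0.083]
ft_force: [0.1, -0.8, 0.0]
finger_gap: 51.0
tcp [509.9  -4.1  12.8] head 3.0495 F [ 0.1 -0.8  0. ] gap 51.0 t 9.83
shift [-7.35 -0.12 -0.04] turn 0.001
```

```bash
python3 -m creep '-1 0 0 0 0.4;-2 0 0 0 0.4;-3 0 0 0 0.4;-4 0 0 0 0.4;-5 0 0 0 0.4;-6 0 0 0 0.4;-6.7 0 0 0 0.4;-7.3 0 0 0 0.4' |sed -n 1,5p
python3 -m creep '-0.1 0 0 0 0.4;-0.2 0 0 0 0.4;-0.3 0 0 0 0.4;-0.4 0 0 0 0.4;-0.5 0 0 0 0.4;-0.6 0 0 0 0.4;-0.7 0 0 0 0.4;-0.7 0 0 0 0.4' |sed -n 1,5p
```

```text
time: 10.5
tool_pos: [580.8, -10.5, 11.3]
eef_rot: [-0.145, -3.134, -0.083]
ft_force: [-4.8, 0.3, 2.9]
finger_gap: 51.0
time: 11.17
tool_pos: [587.8, -11.1, 10.3]
eef_rot: [-0.145, -3.135, -0.084]
ft_force: [-3.6, 1.1, 1.6]
finger_gap: 51.0
```

```bash
python3 -m creep '-0.1 0 -0.1 0 0.4;-0.2 0 -0.1 0 0.4;-0.3 0 -0.1 0 0.4;-0.4 0 -0.1 0 0.4;-0.5 0 -0.1 0 0.4;-0.5 0 -0.1 0 0.4;-0.5 0 -0.1 0 0.4;-0.5 0 -0.1 0 0.4' |sed -n 1,5p
```

```text
time: 11.83
tool_pos: [591.5, -11.5, 10.9]
eef_rot: [-0.145, -3.132, -0.084]
ft_force: [-5.2, 0.6, 1.3]
finger_gap: 51.1
```

```bash
python3 -m creep '-0.05 0 0 0 0.4;-0.1 0 0 0 0.4;-0.15 0 0 0 0.4;-0.2 0 0 0 0.4;-0.25 0 0 0 0.4;-0.3 0 0 0 0.4;-0.3 0 0 0 0.4;-0.3 0 0 0 0.4' |sed -n 1,5p
```

```text
time: 12.5
tool_pos: [591.5, -11.4, 10.9]
eef_rot: [-0.145, -3.125, -0.084]
ft_force: [-11.5, -0.7, 6.5]
finger_gap: 51.4
```

Contact with the rail: the force is rising and the tool has stalled. One more gentle press, then I'll back off and look.

```bash
python3 -m creep '-0.1 0 0 0 0.4;-0.2 0 0 0 0.4;-0.3 0 0 0 0.4;-0.4 0 0 0 0.4;-0.4 0 0 0 0.4;-0.4 0 0 0 0.4;-0.4 0 0 0 0.4;-0.4 0 0 0 0.4' |sed -n 1,5p
python3 -m creep '0.3 0 0 0 0.4;0.8 0 0 0 0.4;1.5 0 0 0 0.4;2.5 0 0 0 0.4;2.5 0 -4 0 0.7;2.5 0 -8 0 1;2.5 0 -10 0 1;2.5 0 -10 0 1' |sed -n 1,5p
python3 - <<'E'
from h import *
go(660,-40,200,-.0915+np.pi)
E
```

```text
time: 13.17
tool_pos: [591.5, -11.4, 10.9]
eef_rot: [-0.145, -3.117, -0.083]
ft_force: [-20.1, 0.5, 12.0]
finger_gap: 51.1
time: 13.83
tool_pos: [580.5, -16.4, 119.3]
eef_rot: [0.144, 3.124, 0.08]
ft_force: [1.4, 0.0, 0.4]
finger_gap: 3.0
tcp [580.5 -16.4 119.3] head 3.0492 F [1.4 0.  0.4] gap 3.0 t 13.83
shift [-8.22 -1.2  -8.05] turn -0.001
```

```bash
python3 -m creep '-3 0 -4 0 1;-6 0 -8 0 1;-8 -0.8 -9 0 1;-8 -0.8 -9 0 1;-8 -0.8 -9 0 1;-8 -0.8 -9 0 1;-8 -0.8 -9 0 1;-8 -0.8 -9 0 1' |sed -n 1,5p
python3 - <<'E'
from h import *
go(650,-100,70,-.0915+np.pi)
p=optics.camera_params('wrist'); im=optics.capture('wrist'); cv2.imwrite('pics/w6.png',im[:,:,::-1])
np.save('w6.npy',p,allow_pickle=True)
for b in blobs(im,*JADE,1000):
    w=back(p,b,26).astype(np.float32); print(b.min(0),b.max(0),cv2.minAreaRect(w))
for b in blobs(im,*GOLD,60):
    w=back(p,b,8).astype(np.float32); print('gold',b.min(0),b.max(0),cv2.minAreaRect(w))
E
```

```text
time: 14.5
tool_pos: [652.4, -34.9, 199.2]
eef_rot: [-0.144, -3.132, -0.084]
ft_force: [-0.0, -0.9, 0.7]
finger_gap: -0.0
tcp [652.4 -34.9 199.2] head 3.0497 F [-0.  -0.9  0.7] gap -0.0 t 14.5
shift [-0.45 -7.18 12.55] turn -0.0
[262 158] [390 250] ((647.3348388671875, -20.572410583496094), (118.64356231689453, 88.97916412353516), 84.65349578857422)
[137 207] [181 247] ((651.2246704101562, -180.18988037109375), (41.76476287841797, 39.34387969970703), 83.60980987548828)
gold [245 112] [258 276] ((638.1420288085938, -91.91109466552734), (9.638456344604492, 163.52195739746094), 82.47010803222656)
gold [402 112] [416 273] ((652.9329833984375, 63.76915740966797), (13.945076942443848, 164.7111053466797), 89.34368896484375)
```

View pics/w6.png

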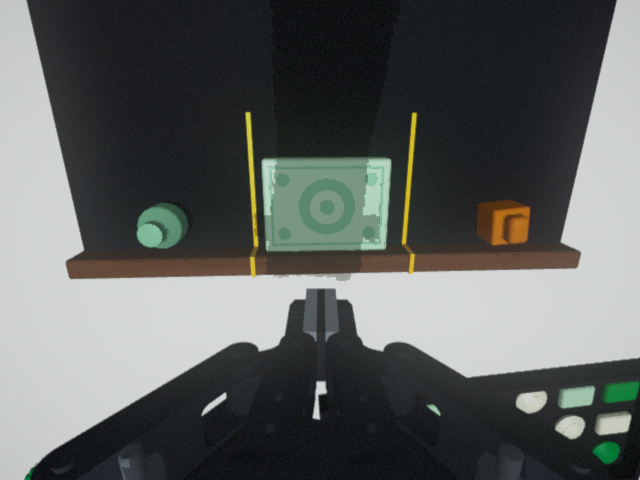

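The tablet is parallel and against the rail at (262–390, 158–250), but about 5 mm toward the right line. I'll compute the exact offset from the lines, then nudge from its -y side.

```bash
cat >> h.py <<'E'
def offset(im,p,rows,ul,ur):
    hsv=cv2.cvtColor(im,cv2.COLOR_RGB2HSV); m=cv2.inRange(hsv,*GOLD); P=[]
    for a,b in (ul,ur):
        v,u=np.nonzero(m[rows[0]:rows[1],a:b]); w=back(p,np.c_[u+a,v+rows[0]],8)
        P.append(cv2.fitLine(w.astype(np.float32),cv2.DIST_HUBER,0,.01,.01).ravel())
    yaw=np.mean([np.arctan(k[1]/k[0]) for k in P]); ey=np.array([-np.sin(yaw),np.cos(yaw)])
    yo=[ey@k[2:] for k in P]
    r=cv2.minAreaRect(back(p,[b for b in blobs(im,*JADE,1000)][0],26).astype(np.float32))
    print('yaw',yaw,'sep',yo[1]-yo[0],'tablet',r,'y-off',ey@np.array(r[0])-np.mean(yo))
E
python3 - <<'E'
from h import *
p=np.load('w6.npy',allow_pickle=True).item(); im=cv2.imread('pics/w6.png')[:,:,::-1].copy()
offset(im,p,(116,238),(240,260),(400,420))
E
```

```text
yaw -0.09476433 sep 154.16533 tablet ((647.3348388671875, -20.572410583496094), (118.64356231689453, 88.97916412353516), 84.65349578857422) y-off -5.772769904010602
```

```bash
python3 -m creep '0 -2 2 0 1;0.5 -4 4 0 1;0.5 -6 6 0 1;0.5 -7 9 0 1;0.5 -7 12 0 1;0.5 -7 12 0 1;0.5 -7 12 0 1;0.5 -7 12 0 1' |sed -n 1,5p
python3 - <<'E'
from h import *
go(639.8,-97,16,-.0935+np.pi)
E
```

```text
time: 15.22
tool_pos: [642.5, -97.8, 78.3]
eef_rot: [-0.144, -3.136, -0.083]
ft_force: [-0.0, -0.1, -0.1]
finger_gap: -0.1
tcp [642.5 -97.8  78.3] head 3.05 F [-0.  -0.1 -0.1] gap -0.1 t 15.22
shift [ 0.25 -0.28  6.23] turn 0.002
```

```bash
python3 -m creep '0.2 -0.3 2 0 1;0.2 -0.3 4 0 1;0.2 -0.3 6 0 1;0.2 -0.3 6.2 0 1;0.2 -0.3 6.2 0 1;0.2 -0.1 6.2 0 1;0.2 0.1 6.2 0 1;0.2 0.1 6.2 0 1' |sed -n 1,5p
python3 -m creep '0 0.1 0 0 1;0 0.2 0 0 1;0 0.3 0 0 1;0 0.4 0 0 1;0 0.5 0 0 1;0 0.5 0 0 1;0 0.5 0 0 1;0 0.5 0 0 1' |sed -n 1,5p
python3 - <<'E'
from h import *
go(639.8,-85,16,-.0935+np.pi)
p=optics.camera_params('wrist'); im=optics.capture('wrist'); cv2.imwrite('pics/w7.png',im[:,:,::-1])
for b in blobs(im,*JADE,2000):
    w=back(p,b,26).astype(np.float32); print(b.min(0),b.max(0),cv2.minAreaRect(w))
E
```

```text
time: 15.88
tool_pos: [642.2, -93.6, 17.6]
eef_rot: [0.144, 3.136, 0.082]
ft_force: [-0.5, -1.0, -0.7]
finger_gap: -0.0
time: 16.55
tool_pos: [641.2, -89.7, 15.8]
eef_rot: [-0.146, -3.135, -0.081]
ft_force: [-0.7, -4.7, 2.5]
finger_gap: 0.3
tcp [641.2 -89.7  15.8] head 3.0487 F [-0.7 -4.7  2.5] gap 0.3 t 16.55
shift [0.18 0.45 0.  ] turn 0.001
[348 207] [628 387] ((645.4874877929688, -19.954483032226562), (118.85456085205078, 91.73236846923828), 84.47281646728516)
[ 74 325] [173 397] ((653.4929809570312, -180.3008270263672), (42.46450424194336, 36.63449478149414), 62.18737030029297)
```

```bash
python3 -m creep '0 0.1 0 0 1;0 0.2 0 0 1;0 0.3 0 0 1;0 0.4 0 0 1;0 0.5 0 0 1;0 0.6 0 0 1;0 0.6 0 0 1;0 0.6 0 0 1' |sed -n 1,5p
python3 - <<'E'
from h import *
go(639.8,-85,16,-.0935+np.pi)
p=optics.camera_params('wrist'); im=optics.capture('wrist'); cv2.imwrite('pics/w8.png',im[:,:,::-1])
for b in blobs(im,*JADE,2000):
    w=back(p,b,26).astype(np.float32); print(b.min(0),b.max(0),cv2.minAreaRect(w))
E
```

```text
time: 17.27
tool_pos: [641.5, -82.5, 15.7]
eef_rot: [-0.144, -3.135, -0.084]
ft_force: [0.7, -4.0, 4.7]
finger_gap: 0.1
tcp [641.5 -82.5  15.7] head 3.0497 F [ 0.7 -4.   4.7] gap 0.1 t 17.27
shift [ 0.14 -0.26 -0.04] turn 0.002
[348 207] [628 388] ((645.9594116210938, -12.805397033691406), (118.69587707519531, 91.75382995605469), 84.48800659179688)
[ 55 327] [155 409] ((655.7021484375, -181.49179077148438), (42.379112243652344, 40.899227142333984), 44.26529312133789)
[ 41 387] [104 434] ((677.171630859375, -205.08114624023438), (25.896602630615234, 28.48746109008789), 26.887813568115234)
```

```bash
python3 -m creep '0 -0.6 0 0 1;0 -1 0 0 1;0 -1 -3 0 1;0 -1 -6 0 1;0 -0.5 -10 0 1;0 2 -14 0 1;0 4.5 -18 0 1;0 5.5 -18 0 1' |sed -n 1,5p
python3 -m creep '0 0 0 0 1;0 0 0 0 1;0 0 0 0 1;0 0 0 0 1;0 0 0 0 1;0 0 0 0 1;0 0 0 0 1;0 0 0 0 1' |sed -n 1,5p
python3 - <<'E'
from h import *
go(545,-5,90,-.0935+np.pi)
p=optics.camera_params('wrist'); im=optics.capture('wrist'); cv2.imwrite('pics/w9.png',im[:,:,::-1])
for b in blobs(im,*GOLD,60): print(b.min(0),b.max(0))
m=blobs(im,*JADE,1000)[0]; print(m.min(0),m.max(0))
offset(im,p,(116,225),(225,265),(380,440))
E
```

```text
time: 17.98
tool_pos: [648.5, -36.0, 204.5]
eef_rot: [0.144, 3.132, 0.086]
ft_force: [0.6, 0.2, 1.4]
finger_gap: -0.3
time: 18.65
tool_pos: [646.2, -37.9, 197.6]
eef_rot: [-0.146, -3.133, -0.084]
ft_force: [0.8, 0.2, -0.3]
finger_gap: 0.2
tcp [646.2 -37.9 197.6] head 3.0488 F [ 0.8  0.2 -0.3] gap 0.2 t 18.65
shift [10.32  1.76 10.93] turn 0.001
[249 119] [262 282]
[405 119] [420 279]
[276 164] [404 256]
yaw -0.09446509 sep 154.1199 tablet ((647.9268798828125, -11.93136978149414), (118.50701141357422, 89.6652603149414), 84.42835235595703) y-off 2.8621000308296516
```

The tablet is now +2.9 mm off centre. One small nudge back from the +y side.

```bash
python3 -m creep '0 3 0 0 1;0 6 2 0 1;0.4 9 5 0 1;0.4 10.6 8 0 1;0.4 10.6 11.5 0 1;0.4 10.6 11.5 0 1;0.4 10.6 11.5 0 1;0.4 10.6 11.5 0 1' |sed -n 1,5p
python3 - <<'E'
from h import *
go(652.6,73,16,-.0935+np.pi)
E
```

```text
time: 19.37
tool_pos: [653.2, 73.6, 90.9]
eef_rot: [-0.146, -3.136, -0.083]
ft_force: [0.1, 0.4, 0.6]
finger_gap: -0.2
tcp [653.2  73.6  90.9] head 3.0487 F [0.1 0.4 0.6] gap -0.2 t 19.37
shift [ 0.03 -0.46  7.47] turn 0.001
```

```bash
python3 -m creep '0 -0.3 2.5 0 1;0 -0.4 5 0 1;0 -0.4 7 0 1;0 -0.4 7.5 0 1;0 -0.6 7.5 0 1;0 -0.8 7.5 0 1;0 -1 7.5 0 1;0 -1 7.5 0 1' |sed -n 1,5p
python3 -m creep '0 -0.05 0 0 1;0 -0.1 0 0 1;0 -0.2 0 0 1;0 -0.3 0 0 1;0 -0.4 0 0 1;0 -0.5 0 0 1;0 -0.5 0 0 1;0 -0.5 0 0 1' |sed -n 1,5p
python3 - <<'E'
from h import *
go(651.4,60.2,16,-.0935+np.pi)
E
```

```text
time: 20.03
tool_pos: [653.4, 67.5, 16.5]
eef_rot: [0.146, 3.135, 0.083]
ft_force: [-0.5, 0.0, 0.4]
finger_gap: 0.1
time: 20.7
tool_pos: [650.6, 63.5, 13.2]
eef_rot: [-0.145, -3.134, -0.084]
ft_force: [-0.5, -0.2, 0.1]
finger_gap: 0.2
tcp [650.6  63.5  13.2] head 3.0495 F [-0.5 -0.2  0.1] gap 0.2 t 20.7
shift [-0.1 -0.3 -0.3] turn 0.001
```

```bash
python3 -m creep '0 -0.05 -0.2 0 1;0 -0.1 -0.3 0 1;0 -0.15 -0.3 0 1;0 -0.2 -0.3 0 1;0 -0.25 -0.3 0 1;0 -0.3 -0.3 0 1;0 -0.3 -0.3 0 1;0 -0.3 -0.3 0 1' |sed -n 1,5p
python3 - <<'E'
from h import *
p=optics.camera_params('wrist'); im=optics.capture('wrist'); 
for b in blobs(im,*JADE,2000):
    w=back(p,b,26).astype(np.float32); print(b.min(0),b.max(0),cv2.minAreaRect(w))
    print('left edge +y max', np.sort(w@np.array([.0935,.9956],np.float32))[-30:].mean()-(539.9*.0935-4.73*.9956))
E
```

```text
time: 21.37
tool_pos: [650.6, 60.6, 16.4]
eef_rot: [-0.144, -3.134, -0.084]
ft_force: [-0.7, 4.7, 1.6]
finger_gap: 0.1
[  0 220] [291 411] ((645.7787475585938, -12.7325439453125), (118.46876525878906, 91.97296905517578), 84.87627410888672)
left edge +y max 60.95864
```

```bash
python3 -m creep '0 -0.05 0 0 1;0 -0.1 0 0 1;0 -0.15 0 0 1;0 -0.15 0 0 1;0 -0.15 0 0 1;0 -0.15 0 0 1;0 -0.15 0 0 1;0 -0.15 0 0 1' |sed -n 1,5p
python3 - <<'E'
from h import *
p=optics.camera_params('wrist'); im=optics.capture('wrist'); 
for b in blobs(im,*JADE,2000):
    w=back(p,b,26).astype(np.float32); print(b.min(0),b.max(0),cv2.minAreaRect(w))
    print('left edge +y max', np.sort(w@np.array([.0935,.9956],np.float32))[-30:].mean()-(539.9*.0935-4.73*.9956))
E
```

```text
time: 22.08
tool_pos: [650.4, 58.9, 16.3]
eef_rot: [-0.145, -3.134, -0.084]
ft_force: [-2.2, 5.1, 3.0]
finger_gap: -0.0
[  0 220] [291 411] ((645.8384399414062, -14.273578643798828), (118.1928482055664, 91.9740219116211), 84.7698745727539)
left edge +y max 59.362473
```

```bash
python3 -m creep '0 0.6 0 0 1;0 1 0 0 1;0 1 -3 0 1;0 1 -6 0 1;0 0 -10 0 1;0 -3 -14 0 1;0 -6 -18 0 1;0 -8 -18 0 1' |sed -n 1,3p
python3 -m creep '0 0 0 0 1;0 0 0 0 1;0 0 0 0 1;0 0 0 0 1;0 0 0 0 1;0 0 0 0 1;0 0 0 0 1;0 0 0 0 1' |sed -n 1,3p
python3 - <<'E'
from h import *
go(545,-5,90,-.0935+np.pi)
p=optics.camera_params('wrist'); im=optics.capture('wrist'); cv2.imwrite('pics/w10.png',im[:,:,::-1]); np.save('w10.npy',p,allow_pickle=True)
B=[b for b in blobs(im,*GOLD,60) if np.ptp(b[:,1])>100]; B.sort(key=lambda b:b.mean(0)[0])
m=blobs(im,*JADE,1000)[0]; print(m.min(0),m.max(0),[(b.min(0),b.max(0)) for b in B])
offset(im,p,(B[0].min(0)[1]+4,B[0].min(0)[1]+110),*[(b[:,0].min()-2,b[:,0].max()+3) for b in B])
# rail foot next to tablet vs tablet's far edge
E
```

```text
time: 22.8
tool_pos: [645.3, -31.9, 197.7]
eef_rot: [0.142, 3.131, 0.078]
time: 23.47
tool_pos: [642.9, -29.8, 191.0]
eef_rot: [-0.143, -3.133, -0.083]
tcp [642.9 -29.8 191. ] head 3.0504 F [-0.3 -0.1 -0.7] gap 0.2 t 23.47
shift [ 9.91  1.04 10.23] turn 0.002
[262 170] [393 263] [(array([240, 123], dtype=int32), array([253, 289], dtype=int32)), (array([399, 123], dtype=int32), array([414, 286], dtype=int32))]
yaw -0.09392334 sep 154.13597 tablet ((647.8222045898438, -15.4488525390625), (119.00702667236328, 89.36131286621094), 84.37430572509766) y-off -0.6611381782799981
```

Offset is now -0.7 mm. A final gentle press from the front to make sure it's flush.

```bash
python3 -m creep '3 0.7 2 0 0.4;6 0.7 5 0 0.4;7.2 0.7 8 0 0.4;7.2 0.7 11 0 0.4;7.2 0.7 11 0 0.4;7.2 0.7 11 0 0.4;7.2 0.7 11 0 0.4;7.2 0.7 11 0 0.4' |sed -n 1,5p
python3 - <<'E'
from h import *
go(574,-9,13,-.0935+np.pi)
E
```

```text
time: 24.18
tool_pos: [574.7, -11.5, 85.7]
eef_rot: [0.145, 3.135, 0.082]
ft_force: [0.3, -0.1, -0.3]
finger_gap: 50.9
tcp [574.7 -11.5  85.7] head 3.0493 F [ 0.3 -0.1 -0.3] gap 50.9 t 24.18
shift [ 0.09 -0.14  7.27] turn 0.001
```

```bash
python3 -m creep '0 -0.1 2.5 0 0.4;0 -0.1 5 0 0.4;0 -0.1 7 0 0.4;0 -0.1 7.2 0 0.4;-0.4 -0.1 7.1 0 0.4;-0.9 -0.1 7 0 0.4;-1.2 -0.1 7 0 0.4;-1.2 -0.1 7 0 0.4' |sed -n 1,5p
python3 -m creep '-0.1 0 0 0 0.4;-0.2 0 0 0 0.4;-0.3 0 0 0 0.4;-0.4 0 0 0 0.4;-0.5 0 0 0 0.4;-0.6 0 0 0 0.4;-0.7 0 0 0 0.4;-0.7 0 0 0 0.4' |sed -n 1,5p
```

```text
time: 24.85
tool_pos: [587.1, -9.9, 15.3]
eef_rot: [0.145, 3.134, 0.082]
ft_force: [0.2, 0.3, -1.0]
finger_gap: 51.0
time: 25.52
tool_pos: [590.9, -10.0, 12.3]
eef_rot: [-0.145, -3.134, -0.083]
ft_force: [-0.4, -0.6, 0.5]
finger_gap: 50.9
```

```bash
python3 -m creep '-0.1 0 0 0 0.4;-0.2 0 0 0 0.4;-0.3 0 0 0 0.4;-0.4 0 0 0 0.4;-0.5 0 0 0 0.4;-0.6 0 0 0 0.4;-0.6 0 0 0 0.4;-0.6 0 0 0 0.4' |sed -n 1,5p
```

```text
time: 26.18
tool_pos: [591.6, -10.0, 12.2]
eef_rot: [-0.145, -3.124, -0.083]
ft_force: [-11.5, -0.2, 9.0]
finger_gap: 51.3
```

Stalled at 591.6 again, so the tablet is flush. Backing off and moving to view the bangle and the outline.

```bash
python3 -m creep '0.7 0 0 0 0.4;1.5 0 0 0 0.4;2.5 0 0 0 0.4;3 0 -4 0 0.7;3 0 -8 0 1;5 2 -12 0 1;7 4 -16 0 1;9 6 -19 0 1' |sed -n 1,4p
python3 -m creep '1 1 0 0 1;1 1 0 0 1;1 1 0 0 1;1 1 0 0 1;1 1 0 0 1;1 1 0 0 1;1 1 0 0 1;1 1 0 0 1' |sed -n 1,4p
python3 - <<'E'
from h import *
go(415,10,80,-.0935+np.pi)
p=optics.camera_params('wrist'); im=optics.capture('wrist'); cv2.imwrite('pics/w11.png',im[:,:,::-1])
for n,c,z in (('green',GREEN,22),('gold',GOLD,8)):
    for b in blobs(im,*c,500):
            w=back(p,b,z).astype(np.float32)
            print(n,b.min(0),b.max(0),'rect',cv2.minAreaRect(w),'circ',cv2.minEnclosingCircle(w))
E
```

```text
time: 26.85
tool_pos: [518.9, 40.6, 197.0]
eef_rot: [0.147, 3.137, 0.083]
ft_force: [0.8, 0.1, -0.0]
time: 27.52
tool_pos: [509.6, 51.2, 194.4]
eef_rot: [-0.146, -3.133, -0.083]
ft_force: [0.7, 0.1, 0.4]
tcp [509.6  51.2 194.4] head 3.0487 F [0.7 0.1 0.4] gap 0.6 t 27.52
shift [ 8.95 -5.58 11.23] turn 0.001
green [208  64] [299 159] rect ((416.4567565917969, 10.358890533447266), (77.67691040039062, 76.91801452636719), 84.37532043457031) circ ((416.7514343261719, 10.506675720214844), 39.099910736083984)
gold [367  67] [459 166] rect ((433.364501953125, 153.6698455810547), (86.31163024902344, 86.07489013671875), 41.49848556518555) circ ((433.64593505859375, 153.55099487304688), 43.54680252075195)
```

View pics/w11.png

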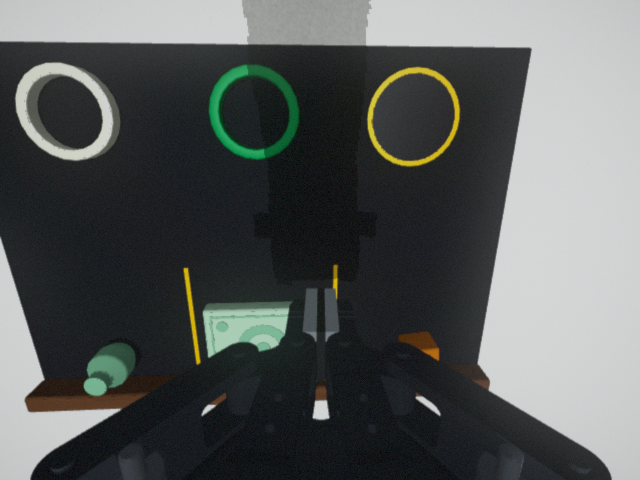

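The view shows the green bangle at (254,112), the outline at (414,117) and the cream one at (67,111). The needed shift is about (17, 143) mm. Positioning the shut fingers over the ring's centre.

```bash
python3 -m creep '3 -2 2 0 1;6 -4 5 0 1;8.8 -5.5 8 0 1;8.8 -5.5 11 0 1;8.8 -5.5 11.8 0 1;8.8 -5.5 11.8 0 1;8.8 -5.5 11.8 0 1;8.8 -5.5 11.8 0 1' |sed -n 1,4p
python3 - <<'E'
from h import *
go(416.5,10.4,14.5,-.0935+np.pi)
E
```

```text
time: 28.23
tool_pos: [419.8, 11.0, 77.9]
eef_rot: [0.144, 3.135, 0.083]
ft_force: [0.1, 0.1, -0.8]
tcp [419.8  11.   77.9] head 3.0499 F [ 0.1  0.1 -0.8] gap 0.3 t 28.23
shift [ 0.32 -0.43  6.33] turn 0.002
```

```bash
python3 -m creep '0.3 -0.3 2 0 1;0.3 -0.4 4 0 1;0.3 -0.4 6 0 1;0.3 -0.4 6.3 0 1;0.3 -0.4 6.3 0 1;0.3 -0.4 6.3 0 1;0.3 -0.4 6.3 0 1;0.3 -0.4 6.3 0 1' |sed -n 1,4p
python3 - <<'E'
from h import *
go(433.5,153.6,14.5,-.0935+np.pi)
p=optics.camera_params('wrist'); im=optics.capture('wrist')
for b in blobs(im,*GREEN,500): print(b.min(0),b.max(0),cv2.minEnclosingCircle(back(p,b,22).astype(np.float32)))
E
```

```text
time: 28.9
tool_pos: [415.4, 10.6, 13.9]
eef_rot: [0.145, 3.136, 0.083]
ft_force: [0.3, -0.3, 0.1]
tcp [415.4  10.6  13.9] head 3.0495 F [ 0.3 -0.3  0.1] gap 0.5 t 28.9
shift [-0.49 14.38  0.7 ] turn 0.001
[236 224] [407 351] ((413.052001953125, 10.588519096374512), 39.29697799682617)
```

```bash
python3 -m creep '0 0.5 0 0 1;0 1 0.05 0 1;-0.05 2 0.1 0 1;-0.1 3 0.15 0 1;-0.15 4 0.2 0 1;-0.2 5 0.25 0 1;-0.2 6 0.3 0 1;-0.25 7 0.35 0 1' |sed -n 1,4p
python3 -m creep '0 1 0.05 0 1;-0.05 2 0.1 0 1;-0.1 3 0.15 0 1;-0.15 4 0.2 0 1;-0.2 5 0.25 0 1;-0.25 5.8 0.3 0 1;-0.25 6.4 0.3 0 1;-0.25 6.6 0.3 0 1' |sed -n 1,4p
python3 - <<'E'
from h import *
go(433.5,153.6,14.5,-.0935+np.pi)
p=optics.camera_params('wrist'); im=optics.capture('wrist'); cv2.imwrite('pics/w12.png',im[:,:,::-1])
for b in blobs(im,*GREEN,500): print(b.min(0),b.max(0),cv2.minEnclosingCircle(back(p,b,22).astype(np.float32)))
for b in blobs(im,*GOLD,100): print('gold',b.min(0),b.max(0),cv2.minEnclosingCircle(back(p,b,8).astype(np.float32)))
E
```

```text
time: 29.62
tool_pos: [422.4, 81.7, 12.2]
eef_rot: [-0.144, -3.134, -0.083]
ft_force: [0.7, -1.1, 0.1]
time: 30.28
tool_pos: [431.1, 147.0, 12.6]
eef_rot: [-0.143, -3.134, -0.084]
ft_force: [-0.2, 0.5, -0.5]
tcp [431.1 147.   12.6] head 3.0504 F [-0.2  0.5 -0.5] gap 0.0 t 30.28
shift [-0.18  0.69 -0.15] turn 0.002
[194 227] [368 356] ((428.04736328125, 128.27874755859375), 39.54781723022461)
[509   0] [639  72] ((321.52532958984375, 245.2864532470703), 24.27497673034668)
gold [294 216] [422 341] ((427.16412353515625, 162.26339721679688), 41.4469108581543)
gold [247 255] [274 348] ((430.808349609375, 121.26213073730469), 25.280216217041016)
```

View pics/w12.png

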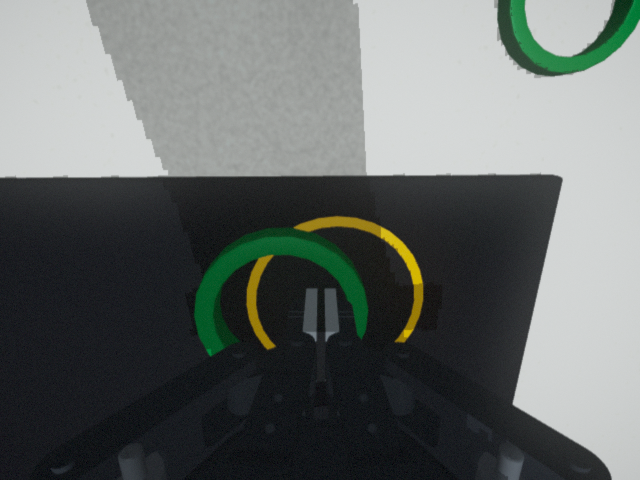

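The ring hangs on the fingers at (281,292), about 25 mm short of the outline centred near (335,280). Dragging on slowly.

```bash
python3 -m creep '0 0.4 0 0 1;0 0.8 0 0 1;0 1.2 0 0 1;0 1.6 0 0 1;-0.05 2 0.05 0 1;-0.05 2.2 0.05 0 1;-0.05 2.4 0.05 0 1;-0.05 2.4 0.05 0 1' |sed -n 1,4p
python3 -m creep '0 -0.7 0 0 1;0 -1.4 0 0 1;0 -1.4 -3 0 1;0 -1.4 -7 0 1;-2 -1.4 -11 0 1;-5 -1 -14 0 1;-8 -0.5 -17 0 1;-8 -0.5 -17 0 1' |sed -n 1,4p
python3 -m creep '0 0 0 0 1;0 0 0 0 1;0 0 0 0 1;0 0 0 0 1;0 0 0 0 1;0 0 0 0 1;0 0 0 0 1;0 0 0 0 1' |sed -n 1,4p
python3 - <<'E'
from h import *
go(433.5,153.6,75,-.0935+np.pi)
for n in('wrist','top'):
  p=optics.camera_params(n); im=optics.capture(n); cv2.imwrite(f'pics/{n}13.png',im[:,:,::-1])
  for b in blobs(im,*GREEN,300): print(b.min(0),b.max(0),cv2.minEnclosingCircle(back(p,b,22).astype(np.float32)))
  for b in blobs(im,*GOLD,300): print('gold',b.min(0),b.max(0),cv2.minEnclosingCircle(back(p,b,8).astype(np.float32)))
E
```

```text
time: 31.0
tool_pos: [433.8, 170.3, 13.5]
eef_rot: [-0.144, -3.134, -0.084]
ft_force: [-0.9, -0.0, -0.5]
time: 31.67
tool_pos: [520.5, 147.7, 188.9]
eef_rot: [0.147, 3.126, 0.086]
ft_force: [1.2, -0.4, 0.8]
time: 32.33
tool_pos: [512.6, 148.6, 182.3]
eef_rot: [-0.144, -3.134, -0.083]
ft_force: [-0.6, -0.4, 0.3]
tcp [512.6 148.6 182.3] head 3.0497 F [-0.6 -0.4  0.3] gap -0.1 t 32.33
shift [ 7.86 -0.79 10.74] turn 0.002
[262  77] [351 171] ((433.9565124511719, 151.44158935546875), 37.9797248840332)
gold [260  72] [357 174] ((433.4602966308594, 153.65512084960938), 43.28565979003906)
gold [ 79 280] [108 425] ((646.4950561523438, -103.34650421142578), 91.99223327636719)
```

View pics/wrist13.png

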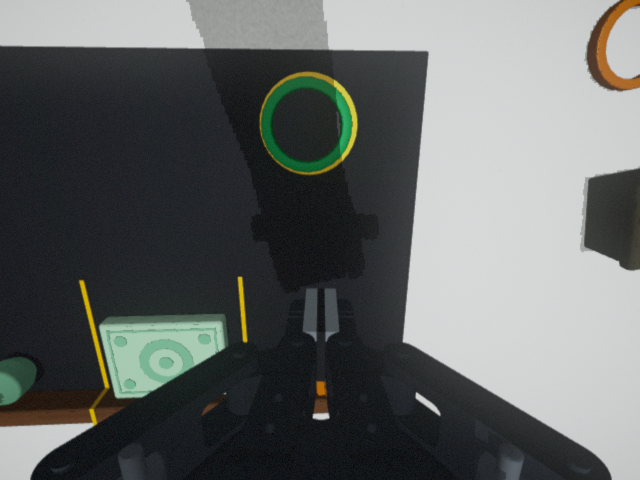

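The bangle sits within the gold outline at (307,124), roughly 1.5–2 mm toward -y. One small corrective drag.

```bash
python3 -m creep '3 -0.3 2 0 1;6 -0.6 5 0 1;7.9 -0.8 8 0 1;7.9 -0.8 10.7 0 1;7.9 -0.8 10.7 0 1;7.9 -0.8 10.7 0 1;7.9 -0.8 10.7 0 1;7.9 -0.8 10.7 0 1' |sed -n 1,4p
python3 - <<'E'
from h import *
go(433.4,153.6,14.5,-.0935+np.pi)
E
```

```text
time: 33.1
tool_pos: [436.3, 153.8, 78.6]
eef_rot: [0.145, 3.135, 0.085]
ft_force: [1.2, 0.2, 0.2]
tcp [436.3 153.8  78.6] head 3.0491 F [1.2 0.2 0.2] gap -0.5 t 33.1
shift [ 0.29 -0.39  6.39] turn 0.001
```

```bash
python3 -m creep '0.3 -0.3 2 0 1;0.3 -0.4 4 0 1;0.3 -0.4 6 0 1;0.3 -0.4 6.4 0 1;0.3 0 6.4 0 1;0.3 0.4 6.4 0 1;0.3 0.8 6.4 0 1;0.3 0.8 6.4 0 1' |sed -n 1,4p
python3 - <<'E'
from h import *
go(433.6,171.8,14.5,-.0935+np.pi)
E
```

```text
time: 33.77
tool_pos: [433.2, 166.3, 14.3]
eef_rot: [0.143, 3.136, 0.086]
ft_force: [-0.5, 0.3, 1.1]
tcp [433.2 166.3  14.3] head 3.0503 F [-0.5  0.3  1.1] gap 0.1 t 33.77
shift [0.02 0.55 0.01] turn 0.002
```

```bash
python3 -m creep '0 0.1 0 0 1;0 0.2 0 0 1;0 0.3 0 0 1;0 0.4 0 0 1;0 0.5 0 0 1;0 0.5 0 0 1;0 0.5 0 0 1;0 0.5 0 0 1' |sed -n 1,4p
python3 -m creep '0 -0.7 0 0 1;0 -1.4 0 0 1;0 -1.4 -3 0 1;0 -1.4 -7 0 1;-2 -1.4 -11 0 1;-5 -1 -14 0 1;-8 -0.5 -17 0 1;-8 -0.5 -17 0 1' |sed -n 1,4p
python3 -m creep '0 0 0 0 1;0 0 0 0 1;0 0 0 0 1;0 0 0 0 1;0 0 0 0 1;0 0 0 0 1;0 0 0 0 1;0 0 0 0 1' |sed -n 1,4p
python3 - <<'E'
from h import *
for n in('wrist','top'):
  p=optics.camera_params(n); im=optics.capture(n); cv2.imwrite(f'pics/{n}14.png',im[:,:,::-1])
  for b in blobs(im,*GREEN,300): print(b.min(0),b.max(0),cv2.minEnclosingCircle(back(p,b,22).astype(np.float32)))
  for b in blobs(im,*GOLD,300): print('gold',b.min(0),b.max(0),cv2.minEnclosingCircle(back(p,b,8).astype(np.float32)))
  for b in blobs(im,*JADE,1000): print('jade',b.min(0),b.max(0),cv2.minAreaRect(back(p,b,26).astype(np.float32)))
E
```

```text
time: 34.43
tool_pos: [431.7, 170.1, 12.4]
eef_rot: [-0.145, -3.134, -0.083]
ft_force: [0.8, -1.1, -0.3]
time: 35.1
tool_pos: [518.5, 148.0, 187.9]
eef_rot: [0.147, 3.126, 0.086]
ft_force: [0.6, 0.3, 0.7]
time: 35.77
tool_pos: [510.6, 148.8, 181.3]
eef_rot: [-0.144, -3.134, -0.083]
ft_force: [1.4, 0.3, 0.7]
[262  80] [351 173] ((434.0524597167969, 152.12185668945312), 37.97077178955078)
gold [260  74] [357 176] ((433.5100402832031, 153.58116149902344), 43.36531448364258)
gold [ 79 282] [108 398] ((626.646484375, -94.37361145019531), 70.99667358398438)
jade [ 99 322] [224 400] ((645.7399291992188, -14.117462158203125), (120.75514221191406, 90.57835388183594), 86.03290557861328)
jade [302 154] [355 194] ((645.951416015625, -14.090263366699219), (120.26458740234375, 90.72980499267578), 84.62966918945312)
```

The bangle is within about 1.5 mm of the outline's centre, and the tablet is flush and centred. Handing in.

```bash
python3 -c "
from bench import manip
print(manip.close_job())"
```

```text
the job is handed in; nothing more can be done
None
```

I handed the job in at about 36 s: the tablet is flush against the rail about 0.7 mm off centre between the gold lines, and the green bangle is within about 1.5 mm of the outline's centre. Early on the fingertips pressed down on the tablet at about 103 N (the wrist limit is 120 N; I can't rule out a higher brief peak); the tablet did not move.

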